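# Close the drilling jig with its drill plate

### The job

Close the drilling jig: pick up the long drill plate by its blue grip and, keeping it level, lower it over the jig's two guide pins until it lies flat on both dark wooden end blocks, then let go of it. Hold it all the way down rather than dropping it, and leave the shorter plate with the yellow grip where it is.

Things in the scene. Friction and masses are not known exactly. Their poses are not given: they have to be found in the camera images.
- jig: Drilling jig, fixed: plywood board 120 (x) x 190 (y) x 18 mm; dark wooden end blocks 90 x 44 mm at both ends of y, tops at z = 42 mm; a wooden blank (140 along x, top at 40) between them. In the blocks stand steel guide pins, 12 mm thick, nose narrowing over the last 16 mm, at x = 0, y = +60 and -60, tips at z = 87. Origin: centre of the board's underside, on the bench; z up.
- plate: Drill plate, loose: aluminium 80 (x) x 165 (y) x 12 mm, 0.2-0.5 kg, lying grip up on the bench; 24 mm through holes at x = 0, y = +60 and -60. On its middle a solid blue bar grip, 24 thick (x), 60 long (y), 12 to 54 mm above the underside. Origin: centre of the underside, z up. Closed: underside 42 mm above the bench, y along the jig's y, either way round.
- spare: Spare drill plate of another jig, loose, not to be used: the same make but 80 (x) x 130 (y) x 12 mm, holes only 90 mm apart, yellow grip of the same size. Origin: centre of the underside; z up.

How it is judged:
On the way:
1. the plate, held in the fingers and level to 10 degrees, has been lowered over both pins to within 12 mm of the end blocks (contact force between the fingers and plate above 1 N and z of plate in the frame of jig below 0.054 m and horizontal distance between plate and jig below 0.015 m and angle between plate's own z axis and vertical below 0.175 rad and angle between the y axis of plate and the y axis of jig, either way round below 0.2 rad), for 0.1 s.
At the end, for the whole second after the job is handed in: The long plate with the blue grip lies at rest and flat (to 3 degrees) on both dark wooden end blocks with a pin through each hole: underside within 4 mm of the blocks' tops, centre within 15 mm of the jig's centre, along the jig to 11 degrees (z of plate in the frame of jig between 0.038 and 0.046 m and horizontal distance between plate and jig below 0.015 m and angle between plate's own z axis and vertical below 0.06 rad and angle between the y axis of plate and the y axis of jig, either way round below 0.2 rad and linear speed of plate below 0.02 m/s); the robot touches nothing.
It fails at once if the plate with the yellow grip is moved more than 40 mm (distance of spare from where it was at the start of the episode above 0.04 m).
It fails at once if the plate is tipped more than 20 degrees (angle between plate's own z axis and vertical above 0.35 rad).
It also fails if it takes over 40 s, if anything falls off the work surface, if the arm or the gripper's body presses on something with over 40 N, if the wrist force passes 120 N, or if a joint passes its speed limit or range.

### The arm

A 6-joint arm with a two-finger parallel gripper is mounted at the origin on a cart in front of the work surface, level with it; the furniture and walls round the work are solid. World frame = base frame: x ahead of the robot, y to its left, z up, the work surface at z = 0. Lengths are in m, angles in rad, forces in N, time in s.
With the tool pointing down it reaches from about 0.275 to 0.825 m from the base axis. Payload 4.9 kg.
Tool frame: the origin (TCP) lies between the finger pads; the fingertips stand 19 mm ahead of it and the grasp point (between the pads) is the TCP; z points along the fingers, y is the line along which they close (so a half turn about z gives the same grasp; the last joint's range is limited). The gripper opens to 85 mm and grips with 20 to 120 N. Pads are 22 mm wide; open, the fingers measure 114 mm over their backs; the gripper's body (76 mm by 85 mm) begins 54 mm behind the grasp point. The pads swing forward as they close: fully open they stand 13 mm farther back than shut.
Start: joints at [-1.445, 0.326, -0.193, 1.052, 0, 1.437], TCP at [0.141, -0.532, 0.25] pointing down, gripper open.
Joint ranges: [-2.65, 2.65], [-0.97, 1.79], [-1.3, 1.35], [-1.93, 2.1], [-1.47, 1.37], [-3.14, 3.14]. Speed limits (rad/s): [2.57, 2.57, 3.14, 3.14, 3.14, 3.14].

### API

Orientations are given as a unit quaternion [w, x, y, z].
In Python, from rig import r, vision, models gives the robot as it stands.
- The arm moves only by the tool play_rows, never from a script. Its argument "series" is one flat list of numbers, 7 for each row, row after row: the shift along the tool's x, y, z in m, then the turn, a rotation vector about the tool's x, y, z in degrees, then the gripper's target within -1 to 1 (fully open at 1, half-way at 0, shut at -1). A call has 1 to 12 rows; each row is the pose to reach, as a shift and turn from the pose commanded when the call began, along the tool's axes at that moment; what a row does not reach only later rows make up. A row lasts 1/12 s, in which the tool goes at most 41.7 mm and 7.16 degrees, less where a joint would pass 70% of its speed; a pose out of reach is approached as far as the arm can. A call with a gripper value outside its range is refused whole. The fingers move at their own pace and stop on an object; the grip force is fixed at half the most. Time passes only in rows, so rows that repeat a pose let the fingers close. It gives the time, the measured TCP pose, the force, the opening and the grip force at its end, in the units of the state.
- r.sense(): the state, without advancing time (a new reading comes with each control period).
- vision.camera(name): name is "scene" or "top"; returns the picture (420x560x3 uint8, red, green, blue); there is no depth.
- vision.calibration(name): a dict with "K" (3x3 intrinsics, pixels), "dist_coeffs" ([k1, k2, p1, p2, k3] as OpenCV has them; the pictures are not rectified), "view" (4x4, takes a point from world to camera coordinates). Camera axes: x right, y up, looking along -z (the intrinsics and any distortion apply to the point x, -y, -z); pixel columns grow to the right and rows downward; lengths in m; the calibration is good to about 2 mm. A picture is of the moment at which its call begins. calibration takes no time and is no camera call.
- r.finish_job(): hands the job in; it is judged then, once.
Trained networks look in the newest picture that a camera, given by its name, has taken for a name from the list of things; names that differ only in an ending like _2 or _b are one class to them, and where a whole thing is asked for, a point or a joint stands for the part that bears it (a point fixed in the world has none). Each returns a list of dicts, best first, with "p" (0 to 1); they miss things now and then, are a little off and sometimes report something else, mostly with a low value. They report only what shows in the picture. A call takes as long as a camera call.
- models.look_for(camera, label): "location" ([column, row] in pixels, amid what is visible of it).
- models.silhouettes(camera, label): "region" (420x560 bool, what is visible of it) and "location" ([column, row] in pixels, amid what is visible of it).
The state is a dict: "t": time; "q": joint angles; "qvel": joint speeds; "effort": joint torques, N m; "position": TCP position; "ee_rot": TCP orientation; "ft_force": force on the tool from outside, world axes, zero at the start; "wrist_torque": the same for the moment, N m; "gripper_width": opening from 0.0 (shut) to 1.0 (fully open); "grasp_force": force on a finger pad.
Only numpy, scipy, OpenCV 4.12 (cv2) and the standard library are available. Lean on these libraries where they do the work, as an engineer would, in place of code of your own. Each camera call takes 0.05 s, during which the arm holds its last target. There are 200 camera calls.

## Working session

There is one attempt and no reset: what is moved stays moved. The work goes in short steps, Python scripts to look and compute and a tool call to move; the robot and the scene stay as the last step left them, time stands still between calls to the robot, and variables do not carry over. Pictures are saved under pics/ and viewed, at most 10 in all, crops included, and the job is handed in when it is done.

Besides the shell and the picture viewer there is one more tool, called after ">>>" by a JSON object that holds its "fn" and its "kwargs", one argument or row to a line. play_rows: Moves the arm, as the interface text tells. Its arguments: {"type":"object","properties":{"series":{"type":"array"}},"required":["series"]}

```bash
mkdir -p pics && cat > h.py <<'E'
import numpy as np, cv2
from rig import r, vision, models
def ray(cam,px):
    c=vision.calibration(cam);K=np.array(c["K"],float);d=np.array(c["dist_coeffs"],float);V=np.array(c["view"])
    u=cv2.undistortPoints(np.array(px,float).reshape(-1,1,2),K,d).reshape(-1,2)
    D=np.c_[u[:,0],-u[:,1],-np.ones(len(u))]@V[:3,:3]
    return -V[:3,:3].T@V[:3,3],D
def onz(cam,px,z):
    o,D=ray(cam,px); return o+D*((z-o[2])/D[:,2])[:,None]
def proj(cam,P):
    c=vision.calibration(cam);V=np.array(c["view"]);P=np.atleast_2d(P)@V[:3,:3].T+V[:3,3]
    return cv2.projectPoints(P*[1,-1,-1],np.zeros(3),np.zeros(3),np.array(c["K"],float),np.array(c["dist_coeffs"],float))[0].reshape(-1,2)
E
python3 - <<'E'
from h import *
for c in("top","scene"):
    im=vision.camera(c);cv2.imwrite(f"pics/{c}0.png",im[:,:,::-1])
    o,_=ray(c,[[280,210]]);print(c,o.round(3))
    for n in("jig","plate","spare"):
        for s in models.silhouettes(c,n)[:3]:
            m=s["region"].astype(np.uint8);print(n,round(s["p"],2),np.round(s["location"]),m.sum(),onz(c,[s["location"]],.02).round(3), [np.round(v,1) for v in cv2.minAreaRect(cv2.findNonZero(m))])
s=r.sense();print({k:np.round(v,3) for k,v in s.items()})
E
```

```text
top [0.372 0.171 0.863]
jig 0.77 [330. 161.] 5728 [[0.668 0.052 0.02 ]] [array([334.1, 158.4]), array([70.7, 96. ]), np.float64(85.4)]
plate 0.97 [207. 262.] 3278 [[0.472 0.298 0.02 ]] [array([207.6, 263.2]), array([86.7, 42.5]), np.float64(4.5)]
spare 0.9 [319. 266.] 2646 [[0.459 0.084 0.02 ]] [array([321.4, 261.5]), array([68.6, 42.4]), np.float64(11.6)]
scene [0.114 0.661 0.56 ]
jig 0.87 [282. 162.] 4465 [[0.675 0.048 0.02 ]] [array([281.6, 161.6]), array([60.2, 98.8]), np.float64(52.8)]
spare 0.58 [358. 219.] 2766 [[0.456 0.097 0.02 ]] [array([356.2, 215.6]), array([44.3, 78.9]), np.float64(62.0)]
{'t': np.float64(0.4), 'q': array([-1.445,  0.326, -0.193,  1.052, -0.   ,  1.437]), 'qvel': array([-0.001, -0.001,  0.004, -0.   ,  0.   ,  0.   ]), 'effort': array([-0.0000e+00, -4.4287e+01,  2.6240e+01,  5.0000e-03, -0.0000e+00,
        0.0000e+00]), 'position': array([ 0.141, -0.531,  0.25 ]), 'ee_rot': array([-0.   ,  0.992,  0.13 , -0.   ]), 'ft_force': array([0.402, 0.371, 0.574]), 'wrist_torque': array([-0.096, -0.009, -0.022]), 'grasp_force': np.float64(0.0), 'gripper_width': np.float64(0.999)}
```

```bash
python3 - <<'E'
import cv2
a=cv2.imread("pics/top0.png")[90:320,130:430]
cv2.imwrite("pics/top0c.png",cv2.resize(a,None,fx=2.6,fy=2.6,interpolation=2))
E
```

```text
(no output)
```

View pics/top0c.png

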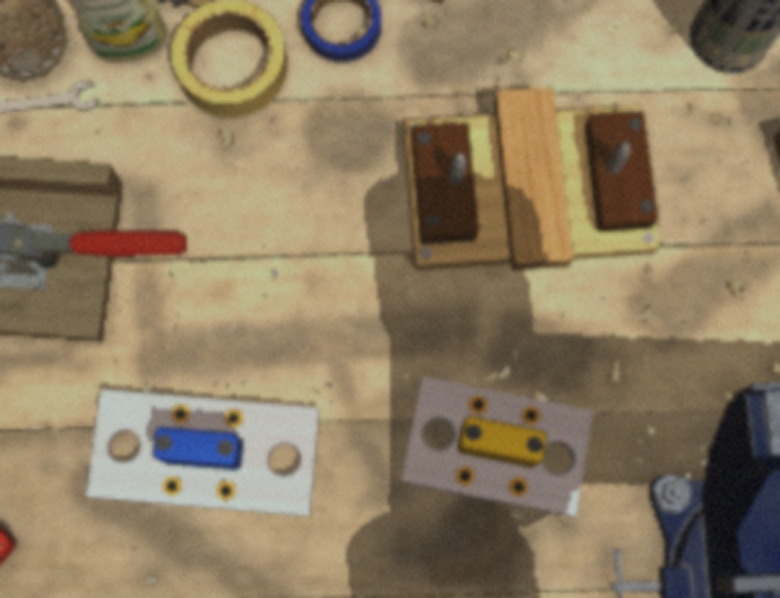

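View pics/scene0.png

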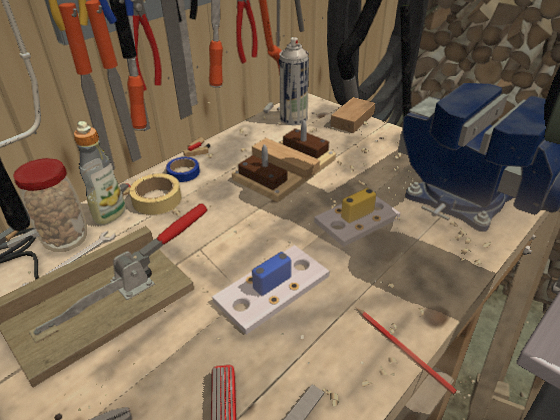

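The top view shows the blue-grip plate centred near (208,264) with its long axis along the image horizontal. The jig is at (334,163) with its pins near (306,153) and (370,147), and the yellow spare is at (321,261). A tall vise stands at the right edge between the arm and the work. The scene view agrees.

```bash
cat >> h.py <<'E'
from scipy.optimize import least_squares
from scipy.spatial.transform import Rotation as R
def fit(cam,L,px,x0):
    L=np.array(L,float);px=np.array(px,float)
    def f(p):
        c,s=np.cos(p[2]),np.sin(p[2])
        W=np.c_[c*L[:,0]-s*L[:,1]+p[0],s*L[:,0]+c*L[:,1]+p[1],L[:,2]]
        return (proj(cam,W)-px).ravel()
    o=least_squares(f,x0,loss="soft_l1");return o.x,o.fun.reshape(-1,2)
def rows(targets):
    """targets: (x,y,z,yaw of tool y in deg), tool down"""
    s=r.sense();p=np.array(s["position"]);q=np.array(s["ee_rot"]);T=R.from_quat(q[[1,2,3,0]])
    print("tool y yaw",np.degrees(np.arctan2(*T.as_matrix()[1::-1,1])).round(2),"pos",p.round(4),"q",np.round(s["q"],2))
    for t in targets:
        a=np.radians(t[3]);y=np.array([np.cos(a),np.sin(a),0]);z=np.array([0,0,-1.]);G=np.c_[np.cross(y,z),y,z]
        print(t[:4],"->",(T.inv().apply(np.array(t[:3])-p)*1).round(4),np.degrees((T.inv()*R.from_matrix(G)).as_rotvec()).round(2))
E
python3 - <<'E'
from h import *
C=lambda a:np.array(a,float)/2.6+[130,90]
P,e=fit("top",[[.04,.0825,.012],[.04,-.0825,.012],[-.04,-.0825,.012],[-.04,.0825,.012],[0,.06,.012],[0,-.06,.012]],
 C([(100,388),(318,406),(308,515),(88,496),(124,445),(284,459)]),[.47,.3,0]);print("plate",P[:2].round(4),np.degrees(P[2]).round(2),e.round(1).tolist())
L=[];px=C([(403,119),(414,265),(660,250),(413,125),(468,122),(477,238),(421,243),(586,116),(641,110),(657,226),(599,229),(461,156),(627,144)])
L=[[.06,.095,.018],[-.06,.095,.018],[-.06,-.095,.018]]
b=[[.045,.022],[.045,-.022],[-.045,-.022],[-.045,.022]]
# block centre y unknown-ish: pins at 60 -> fit with centre at 73 (flush to board end)
L+=[[x,y+.073,.042] for x,y in b]+[[x,y-.073,.042] for x,y in b]+[[0,.06,.087],[0,-.06,.087]]
J,e=fit("top",L,px,[.67,.05,0]);print("jig",J[:2].round(4),np.degrees(J[2]).round(2),e.round(1).tolist())
rows([(.2,-.4,.45,-75),(.3,-.1,.45,-35),(.3,.2,.45,0)])
E
```

```text
plate [0.4699 0.2969] -6.33 [[0.3, 0.4], [0.3, 0.4], [0.3, -0.1], [-0.6, -0.1], [-0.2, -0.2], [-0.1, -0.4]]
jig [0.6688 0.0425] 2.01 [[0.1, 0.4], [0.1, 0.6], [0.4, 0.4], [-3.0, 0.3], [-2.0, 0.2], [-1.7, -1.2], [-2.7, -1.7], [3.5, -0.5], [4.2, 0.5], [3.6, -1.2], [3.6, -0.9], [-0.4, 0.5], [-0.4, 1.3]]
tool y yaw -75.11 pos [ 0.1413 -0.5315  0.2501] q [-1.45  0.33 -0.19  1.05 -0.    1.44]
(0.2, -0.4, 0.45, -75) -> [ 0.0905 -0.112  -0.1998] [-0.02 -0.   -0.11]
(0.3, -0.1, 0.45, -35) -> [ 0.2642 -0.3763 -0.1997] [-2.000e-02 -1.000e-02 -4.011e+01]
(0.3, 0.2, 0.45, 0) -> [ 0.3413 -0.6662 -0.1996] [-1.000e-02 -1.000e-02 -7.511e+01]
```

>>> {"fn": "play_rows", "kwargs": {
  "series": [0, 0, -0.2, 0, 0, 0, 1, 0, 0, -0.2, 0, 0, 0, 1, 0, 0, -0.2, 0, 0, 0, 1, 0, 0, -0.2, 0, 0, 0, 1, 0, 0, -0.2, 0, 0, 0, 1, 0.09, -0.112, -0.2, 0, 0, -15, 1, 0.09, -0.112, -0.2, 0, 0, -15, 1, 0.09, -0.112, -0.2, 0, 0, -15, 1, 0.09, -0.112, -0.2, 0, 0, -15, 1, 0.264, -0.376, -0.2, 0, 0, -40, 1, 0.264, -0.376, -0.2, 0, 0, -40, 1, 0.264, -0.376, -0.2, 0, 0, -40, 1]
}}

```text
t: 1.4
position: [0.2393, -0.2799, 0.4502]
ee_rot: [0.0, 0.9, 0.436, 0.0]
ft_force: [1.8, 0.9, 0.1]
gripper_width: 0.997
grasp_force: 0.0
```

```bash
python3 - <<'E'
from h import *
rows([(.3,-.1,.45,-35),(.32,.2,.45,-6.3),(.47,.297,.25,-6.3)])
E
```

```text
tool y yaw -38.35 pos [ 0.2393 -0.2799  0.4502] q [-1.07 -0.08 -0.16  1.49  0.    1.18]
(0.3, -0.1, 0.45, -35) -> [ 0.1788 -0.064   0.0002] [ 0.02 -0.01 -3.35]
(0.32, 0.2, 0.45, -6.3) -> [ 4.265e-01 -2.344e-01  2.000e-04] [ 2.000e-02 -0.000e+00 -3.205e+01]
(0.47, 0.297, 0.25, -6.3) -> [ 0.5956 -0.1771  0.2002] [ 2.000e-02 -0.000e+00 -3.205e+01]
```

>>> {"fn": "play_rows", "kwargs": {
  "series": [0.179, -0.064, 0, 0, 0, -8, 1, 0.179, -0.064, 0, 0, 0, -8, 1, 0.179, -0.064, 0, 0, 0, -15, 1, 0.179, -0.064, 0, 0, 0, -20, 1, 0.426, -0.234, 0, 0, 0, -32, 1, 0.426, -0.234, 0, 0, 0, -32, 1, 0.426, -0.234, 0, 0, 0, -32, 1, 0.426, -0.234, 0, 0, 0, -32, 1, 0.426, -0.234, 0, 0, 0, -32, 1, 0.426, -0.234, 0, 0, 0, -32, 1, 0.426, -0.234, 0, 0, 0, -32, 1, 0.426, -0.234, 0, 0, 0, -32, 1]
}}

```text
t: 2.4
position: [0.3217, 0.2003, 0.4505]
ee_rot: [-0.0, 0.746, 0.666, 0.001]
ft_force: [-0.3, 0.1, 0.1]
gripper_width: 1.0
grasp_force: 0.0
```

```bash
python3 - <<'E'
from h import *
rows([(.47,.297,.2,-6.3),(.47,.297,.1,-6.3),(.47,.297,.042,-6.3)])
E
```

```text
tool y yaw -6.47 pos [0.3217 0.2003 0.4505] q [ 0.36 -0.06 -0.14  1.49  0.    2.04]
(0.47, 0.297, 0.2, -6.3) -> [0.1126 0.1363 0.2507] [ 0.04 -0.06 -0.17]
(0.47, 0.297, 0.1, -6.3) -> [0.1125 0.1362 0.3507] [ 0.04 -0.06 -0.17]
(0.47, 0.297, 0.042, -6.3) -> [0.1124 0.1362 0.4087] [ 0.04 -0.06 -0.17]
```

>>> {"fn": "play_rows", "kwargs": {
  "series": [0.1125, 0.136, 0.25, 0, 0, 0, 1, 0.1125, 0.136, 0.25, 0, 0, 0, 1, 0.1125, 0.136, 0.25, 0, 0, 0, 1, 0.1125, 0.136, 0.25, 0, 0, 0, 1, 0.1125, 0.136, 0.25, 0, 0, 0, 1, 0.1125, 0.136, 0.25, 0, 0, 0, 1, 0.1125, 0.136, 0.25, 0, 0, 0, 1, 0.1125, 0.136, 0.25, 0, 0, 0, 1, 0.1125, 0.136, 0.32, 0, 0, 0, 1, 0.1125, 0.136, 0.32, 0, 0, 0, 1, 0.1125, 0.136, 0.32, 0, 0, 0, 1, 0.1125, 0.136, 0.32, 0, 0, 0, 1]
}}

```text
t: 3.4
position: [0.4692, 0.2927, 0.13]
ee_rot: [-0.0, 0.747, 0.665, -0.002]
ft_force: [0.4, 0.9, 1.5]
gripper_width: 1.001
grasp_force: 0.0
```

```bash
python3 - <<'E'
from h import *
rows([(.47,.297,.06,-6.3),(.47,.297,.037,-6.3)])
im=vision.camera("scene");cv2.imwrite("pics/s1.png",cv2.resize(im[180:360,150:390,::-1],None,fx=3,fy=3))
E
```

```text
tool y yaw -6.63 pos [0.4692 0.2927 0.13  ] q [ 0.42  0.44 -0.35  0.78 -0.    2.11]
(0.47, 0.297, 0.06, -6.3) -> [0.0045 0.0005 0.07  ] [-0.16  0.1  -0.33]
(0.47, 0.297, 0.037, -6.3) -> [0.0045 0.0005 0.093 ] [-0.16  0.1  -0.33]
```

View pics/s1.png

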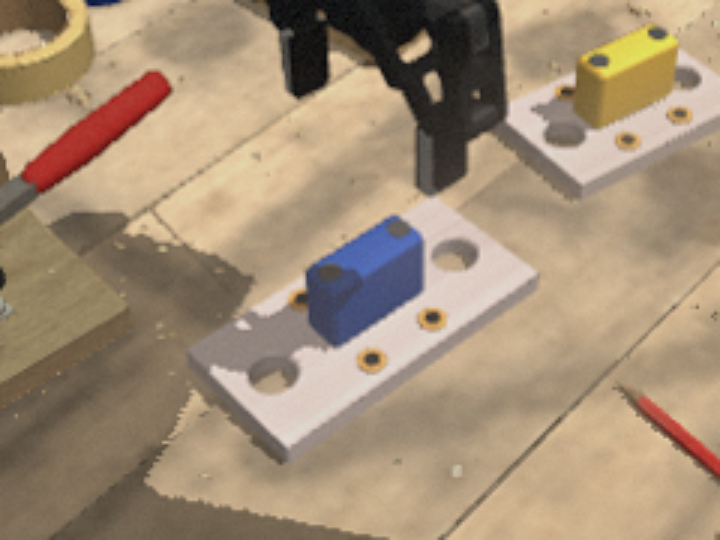

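The view shows the fingers open on either side of the blue grip (crop ~(365,280)), still above it, and the handle and spare are well clear.

>>> {"fn": "play_rows", "kwargs": {
  "series": [0, 0, 0.04, 0, 0, 0, 1, 0, 0, 0.06, 0, 0, 0, 1, 0, 0, 0.06, 0, 0, 0, 1, 0, 0, 0.06, 0, 0, 0, 1]
}}

```text
t: 3.78
position: [0.4711, 0.2936, 0.0722]
ee_rot: [0.0, 0.747, 0.665, 0.001]
ft_force: [0.4, -0.1, 1.6]
gripper_width: 1.0
grasp_force: 0.0
```

```bash
python3 - <<'E'
from h import *
rows([(.47,.297,.037,-6.3)])
E
```

```text
tool y yaw -6.63 pos [0.4711 0.2936 0.0722] q [ 0.42  0.52 -0.41  0.65 -0.    2.11]
(0.47, 0.297, 0.037, -6.3) -> [ 0.0033 -0.0016  0.0352] [ 0.07 -0.04 -0.33]
```

>>> {"fn": "play_rows", "kwargs": {
  "series": [0.003, -0.0015, 0.03, 0, 0, 0, 1, 0.003, -0.0015, 0.035, 0, 0, 0, 1, 0.003, -0.0015, 0.035, 0, 0, 0, 1, 0.003, -0.0015, 0.035, 0, 0, 0, -1, 0.003, -0.0015, 0.035, 0, 0, 0, -1, 0.003, -0.0015, 0.035, 0, 0, 0, -1, 0.003, -0.0015, 0.035, 0, 0, 0, -1, 0.003, -0.0015, 0.035, 0, 0, 0, -1, 0.003, -0.0015, 0.035, 0, 0, 0, -1, 0.003, -0.0015, 0.035, 0, 0, 0, -1, 0.003, -0.0015, 0.035, 0, 0, 0, -1, 0.003, -0.0015, 0.035, 0, 0, 0, -1]
}}

```text
t: 4.78
position: [0.47, 0.2965, 0.0362]
ee_rot: [0.0, 0.747, 0.665, 0.001]
ft_force: [0.2, -1.1, 5.5]
gripper_width: 0.276
grasp_force: 59.9
```

```bash
python3 - <<'E'
from h import *
rows([(.47,.297,.037,-6.3),(.47,.297,.2,-6.3),(.6,.15,.2,0),(.669,.0425,.2,2)])
print(r.sense()["ft_force"])
E
```

```text
tool y yaw -6.64 pos [0.47   0.2965 0.0362] q [ 0.43  0.57 -0.43  0.57 -0.    2.12]
(0.47, 0.297, 0.037, -6.3) -> [ 0.0005 -0.     -0.0008] [ 0.08 -0.03 -0.34]
(0.47, 0.297, 0.2, -6.3) -> [ 0.0005  0.0002 -0.1638] [ 0.08 -0.03 -0.34]
(0.6, 0.15, 0.2, 0) -> [-0.1305  0.1463 -0.1637] [ 0.08 -0.02 -6.64]
(0.669, 0.0425, 0.2, 2) -> [-0.2293  0.2273 -0.1636] [ 0.08 -0.02 -8.64]
[ 0.15939717 -1.05216142  5.54238172]
```

>>> {"fn": "play_rows", "kwargs": {
  "series": [0, 0, -0.01, 0, 0, 0, -1, 0, 0, -0.03, 0, 0, 0, -1, 0, 0, -0.055, 0, 0, 0, -1, 0, 0, -0.08, 0, 0, 0, -1, 0, 0, -0.105, 0, 0, 0, -1, 0, 0, -0.13, 0, 0, 0, -1, 0, 0, -0.15, 0, 0, 0, -1, 0, 0, -0.164, 0, 0, 0, -1, 0, 0, -0.164, 0, 0, 0, -1]
}}

```text
t: 5.53
position: [0.4705, 0.2971, 0.2026]
ee_rot: [0.001, 0.747, 0.665, 0.002]
ft_force: [0.6, 0.1, -3.0]
gripper_width: 0.275
grasp_force: 59.6
```

>>> {"fn": "play_rows", "kwargs": {
  "series": [-0.01, 0.01, 0, 0, 0, -1, -1, -0.03, 0.03, 0, 0, 0, -2, -1, -0.05, 0.05, 0, 0, 0, -3, -1, -0.07, 0.07, 0, 0, 0, -4, -1, -0.09, 0.09, 0, 0, 0, -5, -1, -0.11, 0.11, 0, 0, 0, -6, -1, -0.13, 0.13, 0, 0, 0, -7, -1, -0.15, 0.15, 0, 0, 0, -8, -1, -0.17, 0.17, 0, 0, 0, -8.5, -1, -0.19, 0.19, 0, 0, 0, -8.5, -1, -0.21, 0.21, 0, 0, 0, -8.5, -1, -0.229, 0.227, 0, 0, 0, -8.5, -1]
}}

```text
t: 6.53
position: [0.6682, 0.0413, 0.1973]
ee_rot: [-0.001, 0.696, 0.718, -0.001]
ft_force: [0.8, 1.0, -3.7]
gripper_width: 0.272
grasp_force: 59.4
```

```bash
python3 - <<'E'
from h import *
rows([(.669,.0425,.2,2),(.669,.0425,.13,2),(.669,.0425,.08,2)])
print(r.sense()["grasp_force"])
for c in("top","scene"):cv2.imwrite(f"pics/{c}2.png",vision.camera(c)[:,:,::-1])
a=cv2.imread("pics/top2.png")[90:260,230:430];b=cv2.imread("pics/scene2.png")[50:220,190:390]
cv2.imwrite("pics/c2.png",cv2.resize(np.hstack([a,b]),None,fx=2,fy=2))
E
```

```text
tool y yaw 1.84 pos [0.6682 0.0413 0.1973] q [-0.05  0.59  0.08  1.07 -0.    1.49]
(0.669, 0.0425, 0.2, 2) -> [ 0.0012  0.0008 -0.0027] [-0.16 -0.01 -0.16]
(0.669, 0.0425, 0.13, 2) -> [0.0011 0.001  0.0673] [-0.16 -0.01 -0.16]
(0.669, 0.0425, 0.08, 2) -> [0.0011 0.0011 0.1173] [-0.16 -0.01 -0.16]
59.40154194831848
```

View pics/c2.png

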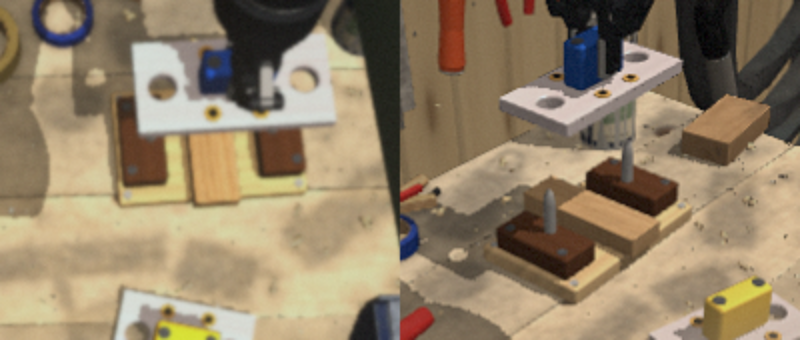

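The plate is held level above the jig. In the top crop its holes are at (162,87) and (303,79). In the scene crop they are at (550,102) and (635,58), and the pin tips are at (549,190) and (627,141).

```bash
python3 - <<'E'
from h import *
T=lambda a:np.array(a,float)/2+[230,90]
S=lambda a:(np.array(a,float)-[400,0])/2+[190,50]
z=.173
for n,c,px,zz in(("top holes","top",T([(162,87),(303,79)]),z),("scene holes","scene",S([(550,102),(635,58)]),z),
 ("scene pins","scene",S([(549,190.),(627,141)]),.087),("top pins","top",np.array([(461,156),(627,144)])/2.6+[130,90],.087)):
    p=onz(c,px,zz)[:,:2];d=p[0]-p[1];print(n,p.round(4).tolist(),"mid",p.mean(0).round(4),"len",np.linalg.norm(d).round(4),"yaw",np.degrees(np.arctan2(-d[0],d[1])).round(2))
E
```

```text
top holes [[0.664, 0.1018], [0.668, -0.0172]] mid [0.666  0.0423] len 0.1191 yaw 1.91
scene holes [[0.6676, 0.0983], [0.6697, -0.0199]] mid [0.6687 0.0392] len 0.1182 yaw 1.02
scene pins [[0.6677, 0.1039], [0.6734, -0.0148]] mid [0.6705 0.0445] len 0.1188 yaw 2.77
top pins [[0.6676, 0.1017], [0.6734, -0.0184]] mid [0.6705 0.0416] len 0.1203 yaw 2.77
```

>>> {"fn": "play_rows", "kwargs": {
  "series": [0.002, 0.003, 0.01, 0, 0, -0.6, -1, 0.002, 0.003, 0.025, 0, 0, -0.6, -1, 0.002, 0.003, 0.04, 0, 0, -0.6, -1, 0.002, 0.003, 0.055, 0, 0, -0.6, -1, 0.002, 0.003, 0.065, 0, 0, -0.6, -1, 0.002, 0.003, 0.065, 0, 0, -0.6, -1, 0.002, 0.003, 0.065, 0, 0, -0.6, -1]
}}

```text
t: 7.22
position: [0.67, 0.0457, 0.133]
ee_rot: [-0.001, 0.691, 0.723, -0.001]
ft_force: [0.2, -1.1, -3.5]
gripper_width: 0.273
grasp_force: 59.7
```

```bash
python3 - <<'E'
from h import *
rows([(.6705,.043,.08,2.5)])
for c in("top","scene"):cv2.imwrite(f"pics/{c}3.png",vision.camera(c)[:,:,::-1])
a=cv2.imread("pics/top3.png")[90:220,270:400];b=cv2.imread("pics/scene3.png")[80:210,220:350]
cv2.imwrite("pics/c3.png",cv2.resize(np.hstack([a,b]),None,fx=3,fy=3,interpolation=2))
E
```

```text
tool y yaw 2.54 pos [0.67   0.0457 0.133 ] q [-0.04  0.64  0.    0.94  0.    1.48]
(0.6705, 0.043, 0.08, 2.5) -> [-0.0027  0.0005  0.053 ] [-0.16 -0.02  0.04]
```

View pics/c3.png

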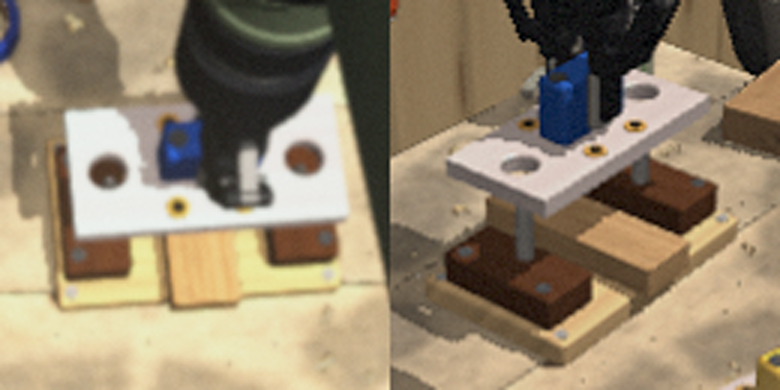

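In the top view the left pin tip shows inside its hole at about (110,182), with the hole centre at (108,172). The right hole is at (304,157). In the scene the holes are at (520,165) and (641,91).

```bash
python3 - <<'E'
from h import *
T=lambda a:np.array(a,float)/3+[270,90]
S=lambda a:(np.array(a,float)-[390,0])/3+[220,80]
for n,c,px,zz in(("top holes","top",T([(108,172),(304,157)]),.109),("scene holes","scene",S([(520,165),(641,91)]),.109),("top pinL","top",T([(110,182)]),.087)):
    p=onz(c,px,zz)[:,:2];d=p[0]-p[-1];print(n,p.round(4).tolist(),"mid",p.mean(0).round(4),"len",np.linalg.norm(d).round(4),"yaw",np.degrees(np.arctan2(-d[0],d[1])).round(2))
E
```

```text
top holes [[0.6644, 0.1058], [0.6708, -0.0139]] mid [0.6676 0.046 ] len 0.1198 yaw 3.04
scene holes [[0.6676, 0.106], [0.6737, -0.0151]] mid [0.6706 0.0454] len 0.1212 yaw 2.91
top pinL [[0.6663, 0.103]] mid [0.6663 0.103 ] len 0.0 yaw -0.0
```

>>> {"fn": "play_rows", "kwargs": {
  "series": [-0.0025, 0.0012, 0, 0, 0, 0, -1, -0.0025, 0.0012, 0.005, 0, 0, 0, -1, -0.0025, 0.0012, 0.01, 0, 0, 0, -1, -0.0025, 0.0012, 0.015, 0, 0, 0, -1, -0.0025, 0.0012, 0.02, 0, 0, 0, -1, -0.0025, 0.0012, 0.025, 0, 0, 0, -1, -0.0025, 0.0012, 0.03, 0, 0, 0, -1, -0.0025, 0.0012, 0.035, 0, 0, 0, -1, -0.0025, 0.0012, 0.035, 0, 0, 0, -1]
}}

```text
t: 8.07
position: [0.6717, 0.0424, 0.0977]
ee_rot: [-0.001, 0.692, 0.722, -0.001]
ft_force: [-0.0, 0.4, -3.0]
gripper_width: 0.273
grasp_force: 59.7
```

>>> {"fn": "play_rows", "kwargs": {
  "series": [0, 0, 0.003, 0, 0, 0, -1, 0, 0, 0.006, 0, 0, 0, -1, 0, 0, 0.009, 0, 0, 0, -1, 0, 0, 0.012, 0, 0, 0, -1, 0, 0, 0.015, 0, 0, 0, -1, 0, 0, 0.017, 0, 0, 0, -1, 0, 0, 0.018, 0, 0, 0, -1, 0, 0, 0.018, 0, 0, 0, -1]
}}

```text
t: 8.73
position: [0.6723, 0.0424, 0.0809]
ee_rot: [-0.0, 0.692, 0.722, -0.0]
ft_force: [-0.1, -0.9, -2.9]
gripper_width: 0.276
grasp_force: 59.7
```

>>> {"fn": "play_rows", "kwargs": {
  "series": [0, 0, 0.001, 0, 0, 0, -1, 0, 0, 0.002, 0, 0, 0, -1, 0, 0, 0.003, 0, 0, 0, -1, 0, 0, 0.003, 0, 0, 0, -1]
}}

```text
t: 9.07
position: [0.6726, 0.0424, 0.0783]
ee_rot: [0.0, 0.692, 0.722, 0.0]
ft_force: [-0.8, -0.2, -2.5]
gripper_width: 0.27
grasp_force: 59.8
```

>>> {"fn": "play_rows", "kwargs": {
  "series": [0, 0, 0.0007, 0, 0, 0, -1, 0, 0, 0.0015, 0, 0, 0, -1, 0, 0, 0.0015, 0, 0, 0, -1]
}}

```text
t: 9.32
position: [0.6726, 0.0424, 0.0782]
ee_rot: [0.0, 0.692, 0.722, 0.0]
ft_force: [-3.4, -0.0, 5.5]
gripper_width: 0.275
grasp_force: 60.9
```

Contact with the blocks (force went from -2.5 to +5.5 N). I'll release slowly and then retreat straight up.

>>> {"fn": "play_rows", "kwargs": {
  "series": [0, 0, 0, 0, 0, 0, -0.3, 0, 0, 0, 0, 0, 0, -0.2, 0, 0, 0, 0, 0, 0, 0, 0, 0, 0, 0, 0, 0, 0.5, 0, 0, 0, 0, 0, 0, 1, 0, 0, 0, 0, 0, 0, 1, 0, 0, 0, 0, 0, 0, 1, 0, 0, -0.01, 0, 0, 0, 1, 0, 0, -0.03, 0, 0, 0, 1, 0, 0, -0.06, 0, 0, 0, 1, 0, 0, -0.1, 0, 0, 0, 1, 0, 0, -0.13, 0, 0, 0, 1]
}}

```text
t: 10.32
position: [0.6729, 0.0424, 0.2102]
ee_rot: [0.001, 0.692, 0.722, 0.001]
ft_force: [1.3, -0.4, 0.4]
gripper_width: 0.998
grasp_force: 0.0
```

```bash
python3 - <<'E'
from h import *
for c in("top","scene"):cv2.imwrite(f"pics/{c}4.png",vision.camera(c)[:,:,::-1])
a=cv2.imread("pics/top4.png")[90:220,270:400];b=cv2.imread("pics/scene4.png")[80:210,220:350]
cv2.imwrite("pics/c4.png",cv2.resize(np.hstack([a,b]),None,fx=3,fy=3,interpolation=2))
E
```

```text
(no output)
```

View pics/c4.png

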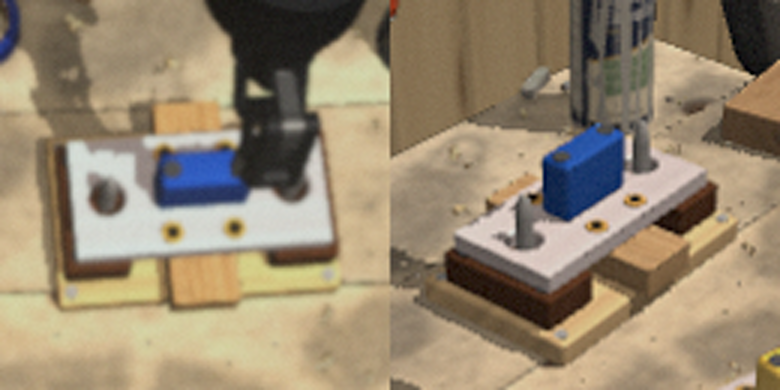

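The plate lies flat on both blocks with a pin through each hole (scene crop (524,220) and (643,150)), and the gripper is clear above it.

```bash
python3 -c "
from rig import r
print(r.finish_job())"
```

```text
the job is handed in; nothing more can be done
None
```

I lowered the blue-grip plate over both guide pins, held level all the way down, and released it; it lies flat on both end blocks in the last pictures. The spare was left alone and the job was handed in after about 10 s of robot time, though the hand-in returned no verdict.

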